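# Slide a glass plate off the drying block and lay it on the sloping stand

## Task

The thin white glass plate lies flat between the rims of the metal drying block, where its edges cannot be got hold of: press on it lightly, hardly pushing the block's sprung bed down (under 1.5 mm), and slide it out over the open front until about a third of its length overhangs. Then pinch the overhang by the two long edges, lift the plate clear and lay it, coated (upper) face up, lengthwise and centred on the sloping rest of the small stand, flat against it with its lower short edge down on the lip at the foot, letting go only once it lies there. It is glass: set it down gently, do not drop it, and leave the jars, beaker, vial and cap ring where they stand.

Things in the scene. Friction and masses are not known exactly. Their poses are not given: they have to be found in the camera images.
- block: Aluminium drying block, fixed, 190 (x) x 110 (y) mm, on levelling feet (0 to 20 mm up); origin under its centre. Its flat level top (the sprung bed), 72 mm above the origin, carries the plate. Grey bed; dark rims stand 6 mm above it along both sides (17 mm wide, 76 mm free between them) and at the back (+x, inner face 89 mm from the centre). The open front (-x) faces roughly to the robot.
- front_edge (a point): Middle of the block's open front edge, at the height of its flat top (95 mm to -x of the block's centre, 72 mm above its origin; 72 to 92 mm above the table); axes as the block's.
- bed (a joint): How far the block's sprung bed (its whole top with rims and plate) is pushed straight down, in m: 0 at rest, 4 mm to the stop. Springs: sinking starts at about 0.5 N of extra load and takes 10 N per mm, so 1.5 mm is about 15 N.
- plate_centre (a point): Centre (half-way up) of the loose plate: white coated glass, 120 (x, lengthwise) x 64 (y) x 3 mm, about 60 g, z up through the coated face. It starts flat on the block's top, lengthwise front to back, within the rims. Shut fingers pressed on it drag it by friction (more than it has on the block; both vary, so it may lag).
- rest: Sloping rest of the fixed stand: a board 40 mm wide (narrower than the plate: room for fingers beside it), 6 mm thick. Origin in its upper face, 112 to 132 mm above the table, where the seated plate's underside centre comes; x up the slope (away from the robot), 0.66 rad from level, y across, z out of the board. Lip at the foot: inner face at x = -60 mm, 11 mm high. Posts below are 30 mm wide.
- jar_a: bystander: dark glass jar with brown cap, 58 mm across, 98 mm high; origin under its centre
- jar_b: bystander: dark glass jar with brown cap, 62 mm across, 105 mm high; origin under its centre
- jar_c: bystander: dark glass jar with brown cap, 66 mm across, 112 mm high; origin under its centre
- beaker: bystander: open glass beaker, 60 mm across, 75 mm high; origin under its centre
- cap_ring: bystander: plastic cap ring lying flat, 34 mm across, 12 mm high; origin under its centre
- vial: bystander: small amber vial, 22 mm across, 55 mm high; origin under its centre
Not all that is in view belongs to the job. Of the things that look like the part that bears plate_centre, the middle-sized one is meant.

How it is judged:
On the way, in this order (a step that is already met when the one before it is completed fails the run):
1. the plate, still lying flat on the block, overhangs its front edge by at least 25 mm (x of plate_centre in the frame of front_edge between -0.005 and 0.035 m and angle between plate_centre's own z axis and vertical below 0.08 rad and z of plate_centre in the frame of front_edge below 0.006 m), for 0.1 s.
2. the plate is held by the fingers, lifted at least 20 mm clear of the block's top (contact force between the fingers and plate above 1 N and contact force between block and plate below 0.01 N and z of plate_centre in the frame of front_edge above 0.02 m), for 0.1 s.
3. still held by the fingers, the plate touches the rest and lies along its slope (within 10 degrees), within 30 mm of its place (contact force between the fingers and plate above 1 N and contact force between rest and plate above 0.1 N and angle between plate_centre's own z axis and vertical between 0.48 and 0.84 rad and angle between the x axis of plate_centre and the x axis of rest, either way round below 0.18 rad and distance between plate_centre and rest below 0.03 m), for 0.05 s.
At the end, for the whole second after the job is handed in: The plate rests, released and still, coated face up on the sloping rest: flat on it (within 5 degrees), lengthwise along it (within 7 degrees), its centre within 10 mm of the rest's middle line and its lower short edge within 6 mm of the lip (x of plate_centre in the frame of rest between -0.004 and 0.006 m and y of plate_centre in the frame of rest between -0.01 and 0.01 m and z of plate_centre in the frame of rest between -0.002 and 0.005 m and angle between the x axis of plate_centre and the x axis of rest, either way round below 0.12 rad and angle between the z axis of plate_centre and the z axis of rest, either way round below 0.08 rad and angle between plate_centre's own z axis and vertical below 0.84 rad and linear speed of plate below 0.01 m/s and contact force between the fingers and plate below 0.01 N); the robot touches nothing.
It fails at once if the sprung bed is pushed down by more than 1.5 mm (value of joint bed above 0.0015 m).
It fails at once if the plate is pressed onto the rest with more than 60 N (contact force between plate and rest above 60 N).
It fails at once if the plate is dropped (its centre comes below 50 mm above the table) (height (world z) of plate_centre below 0.05 m).
It fails at once if a bystander is moved by more than 20 mm (distance of any of jar_a, jar_b, jar_c, beaker, cap_ring, vial from where it was at the start of the episode above 0.02 m).
It also fails if it takes over 48 s, if anything falls off the work surface, if the arm or the gripper's body presses on something with over 40 N, if the wrist force passes 120 N, or if a joint passes its speed limit or range.

## Robot

A 6-joint arm with a two-finger parallel gripper is mounted at the origin on the work surface. World frame = base frame: x ahead of the robot, y to its left, z up, the work surface at z = 0. Lengths are in m, angles in rad, forces in N, time in s.
With the tool pointing down it reaches from about 0.375 to 0.825 m from the base axis. Payload 5.5 kg.
Tool frame: the origin (TCP) lies midway between the tips of the shut fingers; the grasp point (between the pads) lies 19 mm behind it; z points along the fingers, y is the line along which they close (so a half turn about z gives the same grasp; the last joint's range is limited). The gripper opens to 85 mm and grips with 20 to 120 N. Pads are 22 mm wide; open, the fingers measure 114 mm over their backs; the gripper's body (76 mm by 85 mm) begins 54 mm behind the grasp point. The pads swing forward as they close: fully open they stand 13 mm farther back than shut.
Start: joints at [-1.25, 0.314, -0.047, 1.21, 0, 1.571], TCP at [0.189, -0.569, 0.231] pointing down, gripper open.
Joint ranges: [-2.67, 2.67], [-0.69, 1.73], [-1.03, 1.25], [-2.08, 2.16], [-1.42, 1.45], [-3.14, 3.14]. Speed limits (rad/s): [2.39, 2.39, 3.01, 3.14, 3.14, 3.14].

## Interface

Orientations are given as [roll, pitch, yaw] about the fixed x, y, z axes, in that order (R = Rz(yaw) Ry(pitch) Rx(roll)).
In Python, from rig import bot gives the robot as it stands. The module is installed in compiled form; this text tells all that it offers.
- The arm moves only by the shell command python3 -m handwheel 'ROWS' [FORCE]. ROWS is JSON, a list of rows, each a list of 3 entries, a list of its own where there are three numbers: the opening, from 0 (shut) to 1 (fully open), then the shift along the tool's x, y, z in cm, then the turn, a rotation vector about the tool's x, y, z in rad. In form: [[grip, [tx, ty, tz], [wx, wy, wz]], ...]. A call has 1 to 8 rows; each row shifts and turns the commanded pose from where the row before left it, along the tool's axes as they then stand; what a row does not reach is not made up. A row lasts 1/8 s, in which the tool goes at most 62.5 mm and 10.7 degrees, less where a joint would pass 70% of its speed; a pose out of reach is approached as far as the arm can. A call is refused whole if a number of a shift passes 6.25 or a number of a turn 0.188, either way. A call with a gripper value outside its range is refused whole. The fingers move at their own pace and stop on an object; FORCE is the grip in N (left out, the last holds). Time passes only in rows, so rows that do not move let the fingers close. It gives the time, the measured TCP pose, the force, the opening and the grip force at its end, in the units of the state.
- bot.observe(): the state, without advancing time (a new reading comes with each control period).
- bot.grab_frame(name): name is "scene" or "top" or "wrist"; returns a dict with "pixels" (400x640x3 uint8, blue, green, red), "depth" (400x640 float32, m along the optical axis (not along the pixel's ray), 0 where there is no reading), "fx", "fy", "cx", "cy" (pixels), "R" (3x3) and "t" (3): a world point X has camera coordinates R X + t. Camera axes: x right, y down, z forward; pixel columns grow to the right and rows downward; lengths in m; the calibration is good to about 2 mm. A picture is of the moment at which its call begins.
- bot.finish_job(): hands the job in; it is judged then, once.
Trained networks look in the newest picture that a camera, given by its name, has taken for a name from the list of things; names that differ only in an ending like _2 or _b are one class to them, and where a whole thing is asked for, a point or a joint stands for the part that bears it (a point fixed in the world has none). Each returns a list of dicts, best first, with "p" (0 to 1); they miss things now and then, are a little off and sometimes report something else, mostly with a low value. They report only what shows in the picture. A call takes as long as a camera call. They do not tell look-alikes from the thing itself.
- bot.regions_of(camera, query): "pixels" (400x640 bool, what is visible of it) and "point" ([column, row] in pixels, amid what is visible of it).
- bot.pinpoint(camera, query): "point" ([column, row] in pixels: a listed point, or the origin of a listed thing).
The state is a dict: "t": time; "joints": joint angles; "joint_vel": joint speeds; "joint_efforts": joint torques, N m; "tool_pos": TCP position; "ee_rot": TCP orientation; "contact_force": force on the tool from outside, world axes, zero at the start; "wrist_torque": the same for the moment, N m; "gripper_width": opening from 0.0 (shut) to 1.0 (fully open); "gripper_force": force on a finger pad.
Only numpy, scipy, OpenCV 4.12 (cv2) and the standard library are available. Lean on these libraries where they do the work, as an engineer would, in place of code of your own. Each camera call takes 0.05 s, during which the arm holds its last target. There are 200 camera calls.

## Working session

There is one attempt and no reset: what is moved stays moved. The work goes in short steps, Python scripts to look and compute and a shell command to move; the robot and the scene stay as the last step left them, time stands still between calls to the robot, and variables do not carry over. Pictures are saved under pics/ and viewed, at most 10 in all, crops included, and the job is handed in when it is done.

```bash
mkdir -p pics; cat > h.py <<'E'
import numpy as np, cv2
from rig import bot
from scipy.spatial.transform import Rotation as Ro
def world(f,uv,d):
    u,v=uv[...,0],uv[...,1]
    c=np.stack([(u-f["cx"])/f["fx"]*d,(v-f["cy"])/f["fy"]*d,d],-1)
    return (c-f["t"])@f["R"]
def cloud(f):
    v,u=np.mgrid[:400,:640]
    return world(f,np.stack([u,v],-1).astype(float),f["depth"].astype(float))
def delta(pos,rpy):
    """tool-frame shift (cm) and rotvec from current measured pose to the target"""
    s=bot.observe();R0=Ro.from_euler('xyz',s["ee_rot"]);R1=Ro.from_euler('xyz',rpy) if not isinstance(rpy,Ro) else rpy
    return R0.inv().apply(np.array(pos)-s["tool_pos"])*100,(R0.inv()*R1).as_rotvec()
E
python3 - <<'E'
from h import *
s=bot.observe();print({k:np.round(v,3) for k,v in s.items()})
for c in ("scene","top"):
    f=bot.grab_frame(c);cv2.imwrite(f"pics/{c}0.png",f["pixels"]);P=cloud(f)
    for q in ("plate_centre","front_edge","rest","block","vial","cap_ring","beaker","jar_a"):
        for r in bot.pinpoint(c,q):
            u,v=np.round(r["point"]).astype(int); 
            print(c,q,round(r["p"],2),u,v,P[v,u].round(3) if 0<=u<640 and 0<=v<400 else '')
E
```

```text
{'t': np.float64(0.0), 'joints': array([-1.25 ,  0.314, -0.048,  1.21 ,  0.   ,  1.571]), 'joint_vel': array([-0.002, -0.001,  0.   ,  0.001,  0.001, -0.001]), 'joint_efforts': array([-0.0000e+00, -5.3960e+01,  3.3974e+01,  1.9000e-02, -0.0000e+00,
       -0.0000e+00]), 'tool_pos': array([ 0.189, -0.569,  0.23 ]), 'ee_rot': array([-3.14 , -0.   ,  0.321]), 'contact_force': array([-0.373, -0.009, -0.582]), 'wrist_torque': array([ 0.023,  0.009, -0.035]), 'gripper_force': np.float64(0.0), 'gripper_width': np.float64(1.003)}
scene plate_centre 0.86 444 185 [0.314 0.369 0.007]
scene front_edge 0.69 396 192 [ 0.349  0.215 -0.001]
scene rest 0.44 236 192 [ 0.378 -0.278  0.   ]
scene rest 0.29 328 266 [0.696 0.01  0.027]
scene block 0.55 400 236 [0.647 0.178 0.085]
scene vial 0.43 181 206 [ 0.471 -0.414  0.013]
scene beaker 0.78 326 263 [0.697 0.005 0.038]
scene beaker 0.25 240 196 [ 0.526 -0.225  0.097]
scene jar_a 0.85 333 231 [0.574 0.021 0.029]
scene jar_a 0.78 156 255 [ 0.68  -0.404  0.027]
scene jar_a 0.67 466 234 [0.563 0.369 0.024]
top plate_centre 0.93 246 180 [0.555 0.207 0.081]
top plate_centre 0.9 206 149 [0.662 0.353 0.005]
top plate_centre 0.76 200 250 [0.333 0.362 0.004]
top front_edge 0.57 388 181 [ 0.556 -0.225  0.116]
top front_edge 0.55 254 214 [ 0.452  0.192 -0.003]
top rest 0.82 389 184 [ 0.547 -0.228  0.113]
top block 0.77 250 179 [0.558 0.194 0.082]
top vial 0.54 439 213 [ 0.464 -0.404  0.036]
top cap_ring 0.61 304 215 [0.452 0.028 0.002]
top beaker 0.81 310 148 [0.673 0.013 0.   ]
top jar_a 0.66 441 160 [ 0.628 -0.395  0.086]
top jar_a 0.65 304 186 [0.538 0.028 0.093]
top jar_a 0.61 196 187 [0.529 0.355 0.096]
```

```bash
python3 -c "
import cv2,numpy as np
a=cv2.imread('pics/scene0.png');b=cv2.imread('pics/top0.png')
cv2.imwrite('pics/both.png',cv2.resize(np.vstack([a,b]),(480,600)))"
```

```text
(no output)
```

View pics/top0.png

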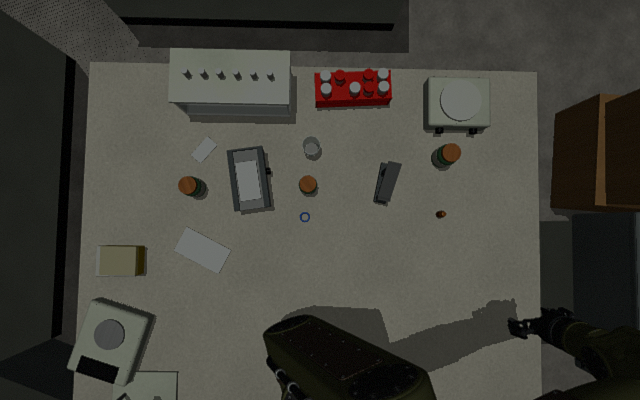

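View pics/scene0.png

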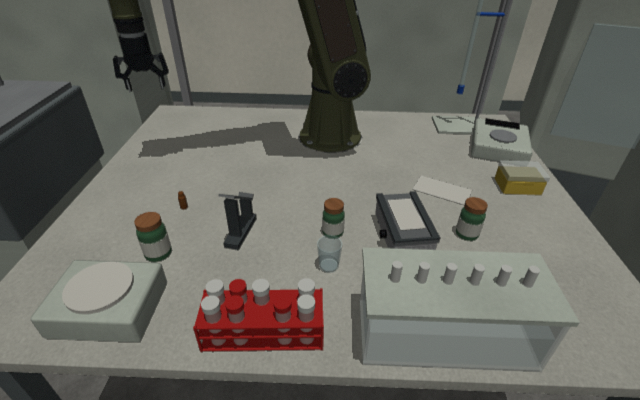

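Plate look-alikes in the top picture: the small one at (204,149), the one on the block at (246,178), the large one at (202,250). The one on the block is middle-sized and sits between the rims, so it fits. I'll confirm it in a crop.

```bash
python3 - <<'E'
from h import *
f=bot.grab_frame("top");P=cloud(f)
im=f["pixels"]
cv2.imwrite("pics/crop.png",np.clip(cv2.resize(im[130:285,165:415],(800,496),interpolation=cv2.INTER_CUBIC).astype(float)*1.6,0,255).astype(np.uint8))
def rect(m,name):
    X=P[m]; X=X[f["depth"][m]>0]
    (c,s,a)=cv2.minAreaRect((X[:,:2]*1000).astype(np.float32)); print(name,len(X),np.round(c,1),np.round(s,1),round(a,1),'z',np.round(np.percentile(X[:,2],[5,50,95]),4))
for q in ("plate_centre","rest","block"):
    for r in bot.regions_of("top",q):
        print(q,round(r["p"],2),r["point"]); rect(r["pixels"],q)
# rest board plane
w=(np.hypot(P[...,0]-.55,P[...,1]+.225)<.13)&(P[...,2]>.05)
X=P[w]; print("stand pts",len(X),X.min(0).round(3),X.max(0).round(3))
A=np.c_[X[:,:2],np.ones(len(X))]
k=np.ones(len(X),bool)
for i in range(10):
    co=np.linalg.lstsq(A[k],X[k,2],rcond=None)[0]; k=abs(A@co-X[:,2])<.006
print("plane",co.round(3),"slope",np.arctan(np.hypot(*co[:2])).round(3),"yaw",np.arctan2(co[1],co[0]).round(3),k.sum())
rect(w,"stand")
# block high pts
w=(np.hypot(P[...,0]-.556,P[...,1]-.2)<.15)&(P[...,2]>.06); rect(w,"blk")
E
```

```text
plate_centre 0.95 [200.3, 252.5]
plate_centre 1393 [333.9 355.6] [165.3  88.3] 63.6 z [-0.0005  0.0039  0.0081]
plate_centre 0.93 [247.3, 179.3]
plate_centre 812 [556.5 201.2] [123.7  65.8] 8.0 z [0.0756 0.0797 0.0835]
plate_centre 0.57 [202.3, 148.5]
plate_centre 337 [660.  361.2] [46.7 84. ] 45.6 z [-0.0025  0.0017  0.0063]
plate_centre 0.44 [308.5, 146.4]
plate_centre 297 [673.2   5.2] [57.8 66. ] 33.3 z [0.0007 0.0271 0.075 ]
plate_centre 0.21 [302.1, 210.7]
plate_centre 4 [458.1  30.1] [0.1 9.5] 2.3 z [0.0027 0.006  0.0118]
rest 0.75 [389.5, 183.1]
rest 544 [ 552.8 -234.3] [ 57.1 110.9] 80.9 z [0.0843 0.1189 0.1544]
rest 0.72 [304.4, 184.6]
rest 287 [544.9  17.9] [53.7 54.3] 90.0 z [0.0527 0.0967 0.1009]
block 0.55 [255.7, 170.8]
block 1542 [570.3 207.6] [209.  139.6] 8.5 z [0.0422 0.0796 0.086 ]
stand pts 562 [ 0.497 -0.255  0.053] [ 0.611 -0.197  0.164]
plane [ 0.75  -0.143 -0.331] slope 0.652 yaw -0.188 501
stand 562 [ 554.7 -226.2] [ 40.7 111.6] 79.4 z [0.0836 0.1181 0.1545]
blk 2243 [562.1 201.8] [190.7 110.9] 8.9 z [0.0742 0.0798 0.0855]
```

View pics/crop.png

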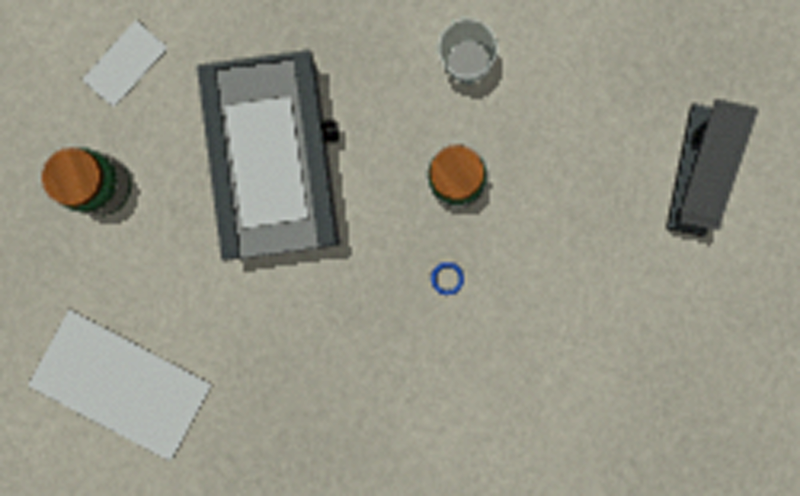

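The crop confirms it: the plate on the block (crop (263,162), 120x64 mm) lies between a smaller and a larger look-alike. I'll move to above the stand for a close look.

```bash
python3 -m handwheel '[[0,[4.6,-3.0,-1.2],[0,0,0]],[0,[4.6,-3.0,-1.2],[0,0,0]],[0,[4.6,-3.0,-1.2],[0,0,0]],[0,[4.6,-3.0,-1.2],[0,0,0]],[0,[4.6,-3.0,-1.2],[0,0,0]],[0,[4.6,-3.0,-1.2],[0,0,0]],[0,[4.6,-3.0,-1.2],[0,0,0]],[0,[0,0,0],[0,0,0]]]' 30
python3 - <<'E'
from h import *
f=bot.grab_frame("wrist");P=cloud(f);np.save("w1.npy",P);cv2.imwrite("pics/w1.png",f["pixels"])
print(bot.observe()["tool_pos"],"cam",-f["R"].T@f["t"])
w=(np.hypot(P[...,0]-.55,P[...,1]+.225)<.13)&(P[...,2]>.05)&(f["depth"]>0)
X=P[w]; print(len(X))
A=np.c_[X[:,:2],np.ones(len(X))];k=np.ones(len(X),bool)
for i in range(15):
    co=np.linalg.lstsq(A[k],X[k,2],rcond=None)[0]; k=abs(A@co-X[:,2])<.003
print("plane",co.round(4),"slope",np.arctan(np.hypot(*co[:2])).round(3),"yaw",np.arctan2(co[1],co[0]).round(3),k.sum())
yaw=-.187;S=Ro.from_euler('zy',[0,0]).as_matrix()
n=np.array([-co[0],-co[1],1]);n/=np.linalg.norm(n);xx=np.array([co[0],co[1],co[0]**2+co[1]**2]);xx/=np.linalg.norm(xx);yy=np.cross(n,xx)
o=X[k].mean(0);L=(X-o)@np.c_[xx,yy,n]
b=abs(L[:,2])<.003
print("o",o,"\nboard x pct",np.percentile(L[b,0],[0,1,99,100]),"y",np.percentile(L[b,1],[0,1,99,100]))
r=cv2.minAreaRect((L[b][:,:2]*1000).astype(np.float32));print(r)
h=L[:,2]>.006;print("lip",h.sum(),np.percentile(L[h],[2,50,98],axis=0).round(4) if h.any() else '')
print("pins",[(r["p"],r["point"]) for r in bot.pinpoint("wrist","rest")])
E
```

```text
t: 2.1
tool_pos: [0.4309, -0.2662, 0.3164]
ee_rot: [3.14, -0.002, 0.326]
contact_force: [0.3, -0.0, -0.0]
gripper_width: 0.002
gripper_force: 0.0
[ 0.42957753 -0.26750167  0.31573501] cam [ 0.49895982 -0.24292937  0.45980158]
44839
plane [-2.2701 -0.8518  1.1641] slope 1.18 yaw -2.783 3420
o [ 0.44686325 -0.2655048   0.37588893] 
board x pct [-0.29248921 -0.28706337  0.02276116  0.02416065] y [-0.05641495 -0.0497941   0.04707702  0.05334094]
((-134.17007446289062, 1.5950546264648438), (109.94013977050781, 315.5515441894531), 88.8123550415039)
lip 13609 [[-0.2823 -0.0607  0.0061]
 [ 0.0207 -0.0103  0.0098]
 [ 0.0283  0.0436  0.0248]]
pins [(0.69, [322.4, 21.9])]
```

View pics/w1.png

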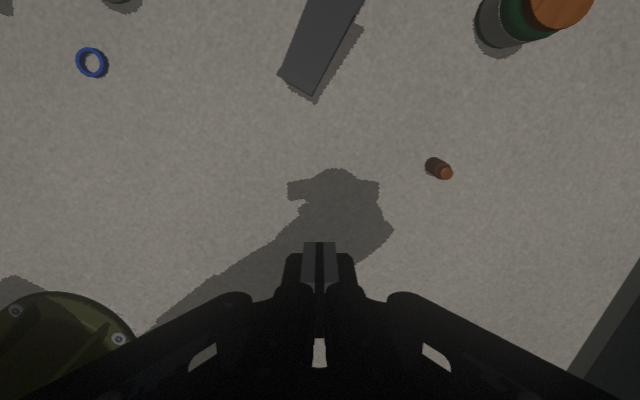

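The wrist picture shows the sloping board running out of the top of the frame, its foot with the lip at about (297,87). I'll fit from the saved cloud without the gripper.

```bash
cat > rest.py <<'E'
from h import *
def fit(P):
    w=(P[...,0]>.48)&(np.hypot(P[...,0]-.55,P[...,1]+.225)<.1)&(P[...,2]>.06)&(P[...,2]<.18)
    X=P[w];A=np.c_[X[:,:2],np.ones(len(X))];k=np.ones(len(X),bool)
    for i in range(15):
        co=np.linalg.lstsq(A[k],X[k,2],rcond=None)[0];k=abs(A@co-X[:,2])<.003
    n=np.array([-co[0],-co[1],1]);n/=np.linalg.norm(n)
    h=cv2.minAreaRect((X[k][:,:2]*1000).astype(np.float32))
    print("slope",np.arccos(n[2]).round(3),"yaw",np.arctan2(co[1],co[0]).round(3),k.sum(),h)
    xx=np.array([co[0],co[1],co[0]**2+co[1]**2]);xx/=np.linalg.norm(xx);yy=np.cross(n,xx);o=X[k].mean(0)
    L=(X-o)@np.c_[xx,yy,n]
    print("o",o.round(4),"xx",xx.round(4),"yy",yy.round(4),"n",n.round(4))
    for lo in np.arange(-.09,.09,.003):
        s=(L[:,0]>=lo)&(L[:,0]<lo+.003)
        if s.sum()>5: print(round(lo+.0015,4),s.sum(),"y",np.percentile(L[s,1],[1,99]).round(4),"z",np.percentile(L[s,2],[5,50,95]).round(4))
if __name__=="__main__": fit(np.load("w1.npy"))
E
python3 rest.py
```

```text
slope 0.659 yaw -0.19 3783 ((545.2379760742188, -225.40151977539062), (40.066654205322266, 76.28645324707031), 79.20243072509766)
o [ 0.5443 -0.2264  0.1108] xx [ 0.7767 -0.1493  0.612 ] yy [0.1887 0.982  0.    ] n [-0.601   0.1155  0.7909]
-0.0495 73 y [-0.0184  0.0205] z [0.01   0.0107 0.0119]
-0.0465 309 y [-0.0187  0.0207] z [-0.0001  0.0075  0.0115]
-0.0435 180 y [-0.0182  0.0203] z [-0.0007  0.0006  0.0108]
-0.0405 108 y [-0.0186  0.0208] z [-0.001  -0.0002  0.0009]
-0.0375 97 y [-0.0185  0.0201] z [-0.0012 -0.      0.001 ]
-0.0345 106 y [-0.018   0.0204] z [-0.0013 -0.0001  0.001 ]
-0.0315 109 y [-0.0185  0.0207] z [-0.0012 -0.0001  0.0009]
-0.0285 112 y [-0.0185  0.0208] z [-0.0009 -0.0001  0.0007]
-0.0255 118 y [-0.0182  0.0202] z [-0.0012 -0.0001  0.0011]
-0.0225 109 y [-0.0187  0.0208] z [-0.0014  0.0001  0.0012]
-0.0195 121 y [-0.0182  0.0205] z [-0.001   0.0001  0.001 ]
-0.0165 118 y [-0.0183  0.0207] z [-0.0011 -0.      0.0011]
-0.0135 124 y [-0.0185  0.0204] z [-0.001 -0.     0.001]
-0.0105 128 y [-0.0185  0.0205] z [-0.0015 -0.0001  0.0009]
-0.0075 129 y [-0.0184  0.0
[... 392 characters left out ...]
135 153 y [-0.0186  0.0206] z [-0.0012 -0.0001  0.0012]
0.0165 153 y [-0.0183  0.0208] z [-0.001  -0.0001  0.001 ]
0.0195 165 y [-0.0185  0.0205] z [-0.0012 -0.      0.0011]
0.0225 165 y [-0.0185  0.0206] z [-0.0011  0.0001  0.0011]
0.0255 150 y [-0.0184  0.0203] z [-0.0012  0.0001  0.0012]
0.0285 145 y [-0.0185  0.0166] z [-0.001   0.0001  0.001 ]
0.0315 135 y [-0.0185  0.0121] z [-0.0012  0.0001  0.0013]
0.0345 109 y [-0.0186  0.0068] z [-0.0015  0.0001  0.0012]
0.0375 91 y [-0.0186  0.0024] z [-0.0011 -0.      0.0012]
0.0405 65 y [-0.0186 -0.0026] z [-0.0012  0.0001  0.0013]
0.0435 50 y [-0.0188 -0.0068] z [-0.001   0.0002  0.0012]
0.0465 24 y [-0.0186 -0.013 ] z [-0.0012  0.0003  0.0012]
```

The rest origin comes out at about (0.556,-0.228,0.120), yaw -0.19, slope 0.66. Now to the block, above the rear of the plate.

```bash
python3 -m handwheel '[[0,[3.6,-5.0,0.5],[0,0,0]],[0,[3.6,-5.0,0.5],[0,0,0]],[0,[3.6,-5.0,0.5],[0,0,0]],[0,[3.6,-5.0,0.5],[0,0,0]],[0,[3.6,-5.0,1],[0,0,0]],[0,[3.6,-5.0,2],[0,0,0]],[0,[3.6,-5.0,4],[0,0,0]],[0,[3.6,-5.0,4],[0,0,0]]]'
python3 -m handwheel '[[0,[0,0,3],[0,0,0.166]],[0,[0,0,2.5],[0,0,0]],[0,[0,0,0],[0,0,0]]]'
python3 -c "
from h import *
print(delta([.582,.205,.1],[np.pi,0,.155]))"
```

```text
t: 3.2
tool_pos: [0.5704, 0.182, 0.1967]
ee_rot: [3.141, -0.0, 0.318]
contact_force: [0.9, -0.6, -0.5]
gripper_width: 0.003
gripper_force: 0.0
t: 3.58
tool_pos: [0.5766, 0.1409, 0.1404]
ee_rot: [-3.106, 0.006, 0.221]
contact_force: [0.1, -0.7, -0.2]
gripper_width: -0.003
gripper_force: 0.0
(array([ 1.95639405, -5.98932466,  4.24552947]), array([-0.03562326,  0.00763071,  0.06598549]))
```

```bash
python3 -m handwheel '[[0,[0,0,0],[0,0,0]],[0,[0,0,0],[0,0,0]]]'; python3 -c "
from h import *
s=bot.observe();print(s['joints'].round(3),s['joint_vel'].round(3));print(delta([.582,.205,.1],[np.pi,0,.155]))"
```

```text
t: 3.82
tool_pos: [0.5794, 0.143, 0.1445]
ee_rot: [-3.106, -0.001, 0.223]
contact_force: [-0.5, 0.4, -0.6]
gripper_width: -0.001
gripper_force: 0.0
[ 0.222  0.353 -0.195  1.022  0.036  3.14 ] [ 0.008  0.001 -0.001 -0.002  0.     0.   ]
(array([ 1.62324724, -5.82342974,  4.66097914]), array([-3.61159951e-02,  6.31809279e-05,  6.81385420e-02]))
```

Joint 6 hit its end stop: yaw = j1 - j6 + pi. I'll give the tool a half turn, which gives the same grasp mid-range.

```bash
python3 -m handwheel '[[0,[0,0,0],[-0.036,0,-0.187]],[0,[0,0,0],[0,0,-0.187]],[0,[0,0,0],[0,0,-0.187]],[0,[0,0,0],[0,0,-0.187]],[0,[0,0,0],[0,0,-0.187]],[0,[0,0,0],[0,0,-0.187]],[0,[0,0,0],[0,0,-0.187]],[0,[0,0,0],[0,0,-0.187]]]' >/dev/null
python3 -m handwheel '[[0,[0,0,0],[0,0,-0.187]],[0,[0,0,0],[0,0,-0.187]],[0,[0,0,0],[0,0,-0.187]],[0,[0,0,0],[0,0,-0.187]],[0,[0,0,0],[0,0,-0.187]],[0,[0,0,0],[0,0,-0.187]],[0,[0,0,0],[0,0,-0.187]],[0,[0,0,0],[0,0,-0.187]]]'
python3 -c "
from h import *
s=bot.observe();print(s['joints'].round(3));print(delta([.582,.205,.1],[np.pi,0,.155-np.pi]))"
```

```text
t: 5.82
tool_pos: [0.5791, 0.1434, 0.1443]
ee_rot: [3.14, 0.004, -3.064]
contact_force: [0.3, -0.7, 0.1]
gripper_width: -0.002
gripper_force: 0.0
[ 2.420e-01  3.500e-01 -1.990e-01  1.018e+00  1.000e-03  1.650e-01]
(array([-0.75206346,  6.11138945,  4.44124221]), array([ 0.00126987,  0.00402965, -0.07751172]))
```

```bash
python3 -m handwheel '[[0,[-0.4,3.0,2],[0,0,0]],[0,[-0.4,3.1,1.5],[0,0,0]],[0,[0,0,0.5],[0,0,-0.077]],[0,[0,0,0],[0,0,0]],[0,[0,0,0],[0,0,0]]]'
python3 - <<'E'
from h import *
f=bot.grab_frame("wrist");cv2.imwrite("pics/w2.png",f["pixels"]);P=cloud(f);np.save("w2.npy",P)
s=bot.observe();print(s["tool_pos"],s["ee_rot"],s["contact_force"])
for r in bot.regions_of("wrist","plate_centre"):
    m=r["pixels"]&(f["depth"]>0);X=P[m];print(r["p"],r["point"],len(X),cv2.minAreaRect((X[:,:2]*1000).astype(np.float32)),np.percentile(X[:,2],[5,50,95]))
E
```

```text
t: 6.45
tool_pos: [0.5826, 0.2046, 0.104]
ee_rot: [3.14, 0.003, -2.995]
contact_force: [0.4, 0.6, 0.2]
gripper_width: 0.001
gripper_force: 0.0
[0.58264318 0.20452704 0.10401259] [ 3.14034183  0.00340513 -2.99489431] [ 0.95261294 -0.20342722  0.68136004]
0.69 [511.8, 304.1] 3602 ((626.023193359375, 314.14935302734375), (179.5771026611328, 61.66935729980469), 68.5897216796875) [0.00164541 0.00276143 0.00375931]
0.66 [322.6, 153.0] 28958 ((554.6665649414062, 202.10581970214844), (122.93997192382812, 66.13084411621094), 9.522334098815918) [0.07977659 0.08083794 0.0818917 ]
```

View pics/w2.png

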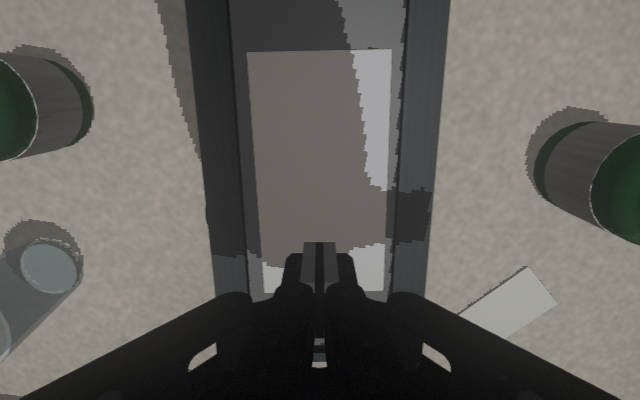

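The wrist picture shows the plate at (247-392, 50-292), centred between the rims, with the shut fingers at (320,250) over its rear half. Lowering now, its top is at about 0.081.

```bash
python3 -m handwheel '[[0,[0,0,1.2],[0,0,0]],[0,[0,0,0.8],[0,0,0]],[0,[0,0,0],[0,0,0]]]';python3 -m handwheel '[[0,[0,0,0.06],[0,0,0]],[0,[0,0,0],[0,0,0]]]' | grep -E "pos|contact"
```

```text
t: 6.92
tool_pos: [0.5811, 0.2042, 0.0817]
ee_rot: [3.141, -0.0, -2.994]
contact_force: [0.4, 0.1, -0.9]
gripper_width: 0.0
gripper_force: 0.0
tool_pos: [0.5823, 0.2047, 0.0826]
contact_force: [-0.2, -0.2, 1.0]
```

```bash
python3 -m handwheel '[[0,[0,0,0.05],[0,0,0]],[0,[0,0,0],[0,0,0]]]' | grep -E "pos|contact"
```

```text
tool_pos: [0.5822, 0.2047, 0.0821]
contact_force: [0.2, -0.1, -0.1]
```

```bash
python3 -m handwheel '[[0,[0,0,0.05],[0,0,0]],[0,[0,0,0],[0,0,0]]]' | grep -E "pos|contact"
```

```text
tool_pos: [0.5821, 0.2047, 0.0814]
contact_force: [-0.4, 0.1, 0.5]
```

```bash
python3 -m handwheel '[[0,[0,0,0.06],[0,0,0]],[0,[0,0,0],[0,0,0]]]' | grep -E "pos|contact"
```

```text
tool_pos: [0.582, 0.2047, 0.0808]
contact_force: [-0.4, 0.3, 0.3]
```

```bash
python3 -m handwheel '[[0,[0,0,0.04],[0,0,0]],[0,[0,0,0],[0,0,0]]]' | grep -E "pos|contact"
```

```text
tool_pos: [0.5821, 0.2046, 0.0804]
contact_force: [-0.5, 0.4, -0.5]
```

```bash
python3 -m handwheel '[[0,[0,0,0.03],[0,0,0]],[0,[0,0,0],[0,0,0]]]' | grep -E "pos|contact"
```

```text
tool_pos: [0.5821, 0.2047, 0.0803]
contact_force: [-0.2, 1.1, 0.6]
```

```bash
python3 -m handwheel '[[0,[0,0,0.05],[0,0,0]],[0,[0,0,0],[0,0,0]]]' | grep -E "pos|contact"
```

```text
tool_pos: [0.5822, 0.2047, 0.0799]
contact_force: [-1.3, 0.1, 3.0]
```

```bash
python3 -m handwheel '[[0,[0,0,0.04],[0,0,0]],[0,[0,0,0],[0,0,0]]]' | grep -E "pos|contact"
```

```text
tool_pos: [0.5821, 0.2047, 0.0797]
contact_force: [-1.6, -0.6, 6.4]
```

Contact at 6.4 N, so the bed is down about 0.6 mm. Sliding toward the front.

```bash
python3 -m handwheel '[[0,[0.3,0,0],[0,0,0]],[0,[0.4,0,0],[0,0,0]],[0,[0.4,0,0],[0,0,0]]]' | grep -E "pos|contact"
```

```text
tool_pos: [0.5718, 0.2033, 0.0798]
contact_force: [2.7, 0.6, 5.6]
```

```bash
python3 -m handwheel '[[0,[0.4,0,0],[0,0,0]],[0,[0.4,0,0],[0,0,0]],[0,[0.4,0,0],[0,0,0]],[0,[0.4,0,0],[0,0,0]]]' | grep -E "pos|contact"; python3 - <<'E'
from h import *
f=bot.grab_frame("wrist");P=cloud(f)
for r in bot.regions_of("wrist","plate_centre")[:2]:
    m=r["pixels"]&(f["depth"]>0);X=P[m];print(r["p"],r["point"],len(X),cv2.minAreaRect((X[:,:2]*1000).astype(np.float32)),np.percentile(X[:,2],[5,50,95]))
E
```

```text
tool_pos: [0.5559, 0.2009, 0.0797]
contact_force: [3.1, 0.8, 5.5]
0.89 [323.3, 151.2] 35252 ((522.9189453125, 197.39366149902344), (111.2210922241211, 65.61489868164062), 10.017601013183594) [0.0793268  0.08035829 0.08140383]
0.7 [540.0, 340.0] 1657 ((600.47607421875, 320.4975891113281), (196.02928161621094, 29.65125274658203), 57.94461441040039) [0.00148336 0.00274012 0.00374917]
```

The plate follows the finger without lag. Sliding 42 mm more.

```bash
python3 -m handwheel '[[0,[0.5,0,0],[0,0,0]],[0,[0.5,0,0],[0,0,0]],[0,[0.5,0,0],[0,0,0]],[0,[0.5,0,0],[0,0,0]]]' | grep -E "pos|contact"
```

```text
tool_pos: [0.5362, 0.198, 0.0797]
contact_force: [2.7, -0.1, 5.3]
```

```bash
python3 -m handwheel '[[0,[0.5,0,0],[0,0,0]],[0,[0.5,0,0],[0,0,0]],[0,[0.5,0,0],[0,0,0]],[0,[0.5,0,0],[0,0,0]],[0,[0.2,0,0],[0,0,0]],[0,[0,0,0],[0,0,0]],[0,[0,0,0],[0,0,0]]]' | grep -E "pos|contact"; python3 - <<'E'
from h import *
f=bot.grab_frame("wrist");P=cloud(f)
for r in bot.regions_of("wrist","plate_centre")[:2]:
    m=r["pixels"]&(f["depth"]>0);X=P[m];print(r["p"],r["point"],len(X),cv2.minAreaRect((X[:,:2]*1000).astype(np.float32)),np.percentile(X[:,2],[5,50,95]))
E
```

```text
tool_pos: [0.5142, 0.1947, 0.0796]
contact_force: [1.0, 0.8, 6.3]
0.63 [629.8, 12.8] 607 ((374.09613037109375, 350.2082824707031), (28.77244758605957, 10.672155380249023), 64.0838851928711) [0.00198966 0.0045422  0.00580383]
0.56 [322.1, 149.9] 35306 ((479.5509033203125, 199.62496948242188), (110.60377502441406, 83.02021026611328), 8.584382057189941) [0.07924119 0.08025102 0.08126768]
```

```bash
python3 -m handwheel '[[0,[0,0,-0.3],[0,0,0]],[0.5,[0,0,-3],[0,0,0]],[1,[0,0,-4.5],[0,0,0]],[1,[0,0,0],[0,0,0]],[1,[0,0,0],[0,0,0]]]' | grep -E "t:|pos|contact|rot"; python3 - <<'E'
from h import *
f=bot.grab_frame("wrist");P=cloud(f);np.save("w3.npy",P);cv2.imwrite("pics/w3.png",f["pixels"]);np.save("w3i.npy",f["pixels"])
for r in bot.regions_of("wrist","plate_centre")[:3]:
    m=r["pixels"]&(f["depth"]>0);X=P[m];print(r["p"],r["point"],len(X),cv2.minAreaRect((X[:,:2]*1000).astype(np.float32)),np.percentile(X[:,2],[5,50,95]))
# block: rims
w=(np.hypot(P[...,0]-.55,P[...,1]-.2)<.2)&(P[...,2]>.083)&(P[...,2]<.09)
X=P[w];r=cv2.minAreaRect((X[:,:2]*1000).astype(np.float32));print("rims",r,cv2.boxPoints(r))
E
```

```text
t: 12.0
tool_pos: [0.5128, 0.1941, 0.1562]
ee_rot: [3.141, 0.0, -2.993]
contact_force: [0.4, 0.5, -0.8]
0.77 [321.9, 151.8] 19240 ((482.8708801269531, 192.58657836914062), (128.4448699951172, 88.81073760986328), 10.714825630187988) [0.07974233 0.08083869 0.08192713]
0.69 [591.7, 30.0] 7775 ((356.59564208984375, 372.8197021484375), (119.12959289550781, 61.602455139160156), 63.199371337890625) [0.00346461 0.00482103 0.00605758]
0.61 [65.4, 206.0] 11160 ((573.2012329101562, -23.08551025390625), (74.05158996582031, 158.24969482421875), 24.1689510345459) [0.01830947 0.08485195 0.09932529]
rims ((542.8723754882812, 186.17245483398438), (349.80224609375, 214.11962890625), 67.97013854980469) [[378.0255    64.198166]
 [576.51196  -16.115921]
 [707.71924  308.14673 ]
 [509.2328   388.46082 ]]
```

View pics/w3.png

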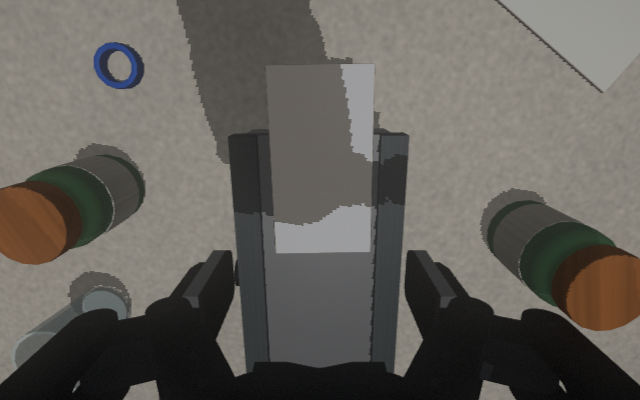

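The plate lies straight with corners at about (267,65), (375,64), (275,253), (370,253). The block's front edge is at about row 132, so roughly a third overhangs.

```bash
python3 - <<'E'
from h import *
P=np.load("w3.npy")
def at(u,v): return P[v-1:v+2,u-1:u+2].reshape(-1,3).mean(0)
C=[at(269,67),at(373,66),at(277,251),at(368,251)]
for c in C: print(c.round(4))
a=(C[0]+C[1])/2;b=(C[2]+C[3])/2;d=b-a
print("len",np.linalg.norm(d),"yaw",np.arctan2(d[1],d[0]),"centre",(a+b)/2)
for u in (240,250,398): 
    col=P[118:150,u]; i=np.argmax(col[:,2]>.075); print("front",u,118+i,col[i+1].round(4))
# rims yaw: inner/outer edges of rim along rows
e=[];
for v in range(145,200,5):
    z=P[v,225:420,2]; k=np.where(z>.0825)[0]; e.append((P[v,225+k[0]]+P[v,225+k[-1]])/2)
e=np.array(e);c=np.polyfit(e[:,0],e[:,1],1);print("block midline y=",c,np.arctan(c[0]))
a=(C[0]*1+0);print("tool",bot.observe()["tool_pos"])
E
```

```text
[0.4327 0.1529 0.0804]
[0.4232 0.2127 0.0808]
[0.5482 0.171  0.0808]
[0.5397 0.232  0.0795]
len 0.11747651774368399 yaw 0.15971858214891585 centre [0.48592915 0.19218331 0.08038663]
front 240 135 [0.4746 0.1403 0.0835]
front 250 135 [0.4737 0.1463 0.0836]
front 398 134 [0.4598 0.2347 0.0842]
block midline y= [0.15006279 0.11727671] 0.14895135105971183
tool [0.51232865 0.19389976 0.15546486]
```

```bash
python3 -m handwheel '[[1,[3.4,0.1,0],[0,0,-0.01]],[1,[3.3,0.1,0],[0,0,0]],[1,[0,0,3],[0,0,0]],[1,[0,0,3],[0,0,0]],[1,[0,0,0],[0,0,0]],[1,[0,0,0],[0,0,0]]]' | grep -E "t:|pos|contact|rot"
python3 -c "
from h import *
print(delta([.4451,.1857,.055],[np.pi,0,.159-np.pi]))"
```

```text
t: 12.85
tool_pos: [0.4472, 0.1862, 0.0971]
ee_rot: [3.141, 0.001, -2.983]
contact_force: [-0.6, 1.2, -0.0]
(array([ 0.22196988, -0.01989173,  4.21411897]), array([ 0.0008314 ,  0.00124777, -0.00087589]))
```

```bash
python3 -m handwheel '[[1,[0.2,0,1.4],[0,0,0]],[1,[0,0,1.4],[0,0,0]],[1,[0,0,1.4],[0,0,0]],[1,[0,0,0],[0,0,0]]]' | grep -E "t:|pos|contact"
python3 -m handwheel '[[0.85,[0,0,0],[0,0,0]],[0.8,[0,0,0],[0,0,0]],[0.76,[0,0,0],[0,0,0]],[0.7,[0,0,0],[0,0,0]],[0.6,[0,0,0],[0,0,0]],[0.5,[0,0,0],[0,0,0]],[0.5,[0,0,0],[0,0,0]]]' 40
python3 - <<'E'
from h import *
f=bot.grab_frame("wrist");cv2.imwrite("pics/w4.png",f["pixels"])
E
```

```text
t: 13.35
tool_pos: [0.4442, 0.1855, 0.0535]
ee_rot: [3.141, -0.001, -2.983]
contact_force: [-0.2, -0.4, -0.1]
t: 14.22
tool_pos: [0.4458, 0.1861, 0.0552]
ee_rot: [3.14, 0.003, -2.983]
contact_force: [0.2, 0.5, 3.8]
gripper_width: 0.728
gripper_force: 42.9
```

View pics/w4.png

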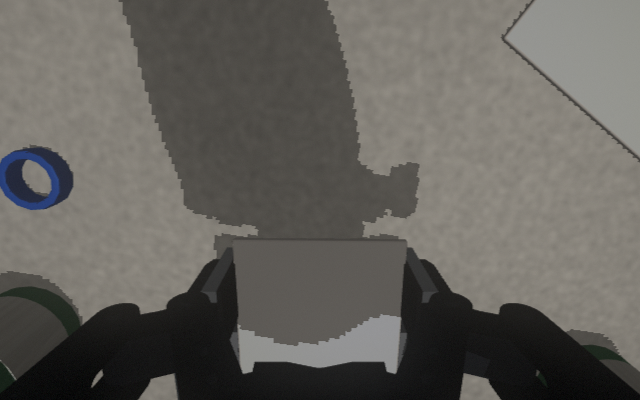

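The plate is held by both long edges (front edge at row 240, pads at columns 235 and 405). Lifting.

```bash
python3 -m handwheel '[[0.5,[0,0,-0.3],[0,0,0]],[0.5,[0,0,-0.8],[0,0,0]],[0.5,[0,0,-2],[0,0,0]],[0.5,[0,0,-3],[0,0,0]],[0.5,[0,0,-4],[0,0,0]],[0.5,[0,0,-4],[0,0,0]],[0.5,[0,0,0],[0,0,0]],[0.5,[0,0,0],[0,0,0]]]'
python3 - <<'E'
from h import *
f=bot.grab_frame("wrist");P=cloud(f);s=bot.observe()
R0=Ro.from_euler('xyz',s["ee_rot"]).as_matrix()
r=[r for r in bot.regions_of("wrist","plate_centre")]
for q in r[:3]: print(q["p"],q["point"],q["pixels"].sum())
T=(P-s["tool_pos"])@R0
# plate top: in tool z -.06..-.01, |y|<.028, x -.06..-.0 
w=(abs(T[...,1])<.034)&(T[...,0]>-.03)&(T[...,0]<.05)&(T[...,2]>-.045)&(T[...,2]<0)&(f["depth"]>0)
X=T[w];c=np.linalg.lstsq(np.c_[X[:,0],X[:,1],np.ones(len(X))],X[:,2],rcond=None)[0]
print(len(X),"z=ax+by+c",c.round(4),X.min(0).round(4),X.max(0).round(4))
def pl(v,u): return T[v,u].round(4)
v,u=np.where(w);print(u.min(),u.max(),v.min(),v.max())
print(delta([.5,-.22,.20],[np.pi,0,-.19-np.pi]))
E
```

```text
t: 15.28
tool_pos: [0.4447, 0.1856, 0.1956]
ee_rot: [3.141, 0.001, -2.983]
contact_force: [-0.1, -0.3, -1.7]
gripper_width: 0.735
gripper_force: 43.8
0.92 [524.2, 76.9] 18205
0.66 [322.1, 301.1] 20859
21440 z=ax+by+c [-0.039   0.0043 -0.0268] [-0.03  -0.034 -0.045] [ 0.0199  0.034  -0.017 ]
212 425 238 355
(array([  0.86761488, -40.91224393,  -0.5501842 ]), array([ 0.0003595 , -0.00049539,  0.34814076]))
```

```bash
python3 -m handwheel '[[0.5,[0,-3,-0.3],[0,0,0]],[0.5,[0,-5,-0.3],[0,0,0]],[0.5,[0,-5.5,0],[0,0,0]],[0.5,[0,-5.5,0],[0,0,0]],[0.5,[0,-5.5,0],[0,0,0]],[0.5,[0.4,-5.5,0],[0,0,0]],[0.5,[0.5,-5.5,0],[0,0,0]],[0.5,[0,-4,0],[0,0,0]]]' | grep -E "t:|pos|rot|width|_force"
python3 -m handwheel '[[0.5,[0,-1.4,0],[0,0,0.174]],[0.5,[0,0,0],[0,0,0.174]],[0.5,[0,0,0],[0,0,0]],[0.5,[0,0,0],[0,0,0]]]' | grep -E "t:|pos|rot|width|_force"
cat > tgt.py <<'E'
from h import *
import sys
xx=np.array([.7767,-.1493,.612]);n=np.array([-.601,.1155,.7909]);yy=np.cross(n,xx)
O=np.array([.5562,-.2276,.1200])
Rt=Ro.from_matrix(np.c_[-xx,yy,-n])
pc=np.array([-.0405,0,-.0253])   # plate centre in tool
def tcp(rx,rz): return O+rx*xx+(rz+.0015)*n-Rt.apply(pc)
if __name__=="__main__":
    f=bot.grab_frame("wrist");P=cloud(f);s=bot.observe();R0=Ro.from_euler('xyz',s["ee_rot"]).as_matrix();T=(P-s["tool_pos"])@R0
    w=(abs(T[...,1])<.026)&(T[...,0]>-.01)&(T[...,0]<.03)&(T[...,2]>-.04)&(T[...,2]<-.015)
    X=T[w];print(len(X),np.linalg.lstsq(np.c_[X[:,0],X[:,1],np.ones(len(X))],X[:,2],rcond=None)[0].round(4),X[:,0].max())
    for rx,rz in ((.003,.04),(.003,0)): print(tcp(rx,rz).round(4),[a.round(3) for a in delta(tcp(rx,rz),Rt)])
    print(s["joints"].round(3))
E
python3 tgt.py
```

```text
t: 16.38
tool_pos: [0.4973, -0.2077, 0.2]
ee_rot: [3.139, -0.0, -2.985]
contact_force: [-0.3, 1.1, -0.4]
gripper_width: 0.728
gripper_force: 43.8
t: 16.88
tool_pos: [0.5002, -0.2191, 0.2008]
ee_rot: [3.14, 0.0, 2.955]
contact_force: [-0.3, -0.9, -0.3]
gripper_width: 0.731
gripper_force: 43.9
10209 [-0.0004  0.0012 -0.0247] 0.020622976871607395
[ 0.5173 -0.2201  0.1099] [array([-1.681,  0.198,  9.119]), array([ 0.003, -0.658,  0.002])]
[ 0.5414 -0.2248  0.0782] [array([-4.127,  0.185, 12.284]), array([ 0.003, -0.658,  0.002])]
[-0.414  0.227 -0.231  1.113  0.002 -0.227]
```

```bash
sed -i 's/-.0405,0,-.0253/-.0400,0,-.0232/' tgt.py
python3 -m handwheel '[[0.5,[0,0,0],[0,-0.165,0]],[0.5,[0,0,0],[0,-0.165,0]],[0.5,[0,0,0],[0,-0.165,0]],[0.5,[0,0,0],[0,-0.163,0]],[0.5,[0,0,0],[0,0,0]],[0.5,[0,0,0],[0,0,0]]]' | grep -E "t:|pos|rot|width|_force"
python3 tgt.py
```

```text
t: 17.68
tool_pos: [0.5024, -0.2204, 0.2039]
ee_rot: [3.141, 0.66, 2.952]
contact_force: [0.7, -0.7, -0.5]
gripper_width: 0.732
gripper_force: 43.9
10629 [-0.0008  0.0002 -0.0244] 0.021877833278356226
[ 0.5165 -0.22    0.1118] [array([4.764, 0.346, 8.115]), array([0.   , 0.004, 0.001])]
[ 0.5405 -0.2246  0.0802] [array([ 4.779,  0.345, 12.115]), array([0.   , 0.004, 0.001])]
[-0.541 -0.22  -0.903  0.256  0.214 -0.282]
```

```bash

python3 -m handwheel '[[0.5,[1.2,0.1,2],[0,0,0]],[0.5,[1.2,0.1,2],[0,0,0]],[0.5,[1.2,0.1,2],[0,0,0]],[0.5,[1.2,0,2],[0,0,0]],[0.5,[0,0,0],[0,0,0]],[0.5,[0,0,0],[0,0,0]]]' | grep -E "t:|pos|rot|width|_force"
python3 tgt.py
```

```text
t: 18.48
tool_pos: [0.516, -0.2206, 0.112]
ee_rot: [3.14, 0.658, 2.952]
contact_force: [-0.3, -0.5, -0.8]
gripper_width: 0.73
gripper_force: 44.0
10083 [ 0.0001  0.0007 -0.0241] 0.019942615433937518
[ 0.5165 -0.22    0.1118] [array([-0.029,  0.068,  0.066]), array([ 0.002,  0.   , -0.   ])]
[ 0.5405 -0.2246  0.0802] [array([-0.028,  0.061,  4.066]), array([ 0.002,  0.   , -0.   ])]
[-0.524 -0.042 -1.02  -0.039  0.204 -0.268]
```

```bash
python3 - <<'E'
import numpy as np
from scipy.optimize import least_squares
D=[(.5996,.5635,.314,-.048),(.597,.4775,.353,-.195),(.546,.534,.227,-.231),(.353,.467,-.22,-.903),(.365,.375,-.042,-1.02)]
def fk(p,a,b): L,A,B,o,h=p; return np.array([L*np.sin(a)+A*np.cos(a-b)+B*np.sin(a-b)+o, h+L*np.cos(a)-A*np.sin(a-b)+B*np.cos(a-b)])
f=least_squares(lambda p:np.concatenate([fk(p,a,b)-[r,z] for r,z,a,b in D]),[.4,.4,0,0,.3]);print(f.x,abs(f.fun).max())
for rz in (.04,.03,.02,.01,0):
  r,z=.388-rz*.59,.343+rz*.79
  g=least_squares(lambda q:fk(f.x,*q)-[r,z],[0,-1]);print(rz,g.x)
E
```

```text
[0.40447893 0.35068558 0.0950198  0.10726716 0.21038971] 0.010833687161414973
0.04 [-0.03877229 -1.02480215]
0.03 [-0.005795  -1.0222847]
0.02 [ 0.02726775 -1.01886509]
0.01 [ 0.06035447 -1.01455197]
0 [ 0.09340698 -1.00935598]
```

The fitted kinematics say it is reachable. Approaching along the rest normal.

```bash

python3 -m handwheel '[[0.5,[0,0.06,1],[0,0,0]],[0.5,[0,0,1],[0,0,0]],[0.5,[0,0,1],[0,0,0]],[0.5,[0,0,0.5],[0,0,0]],[0.5,[0,0,0],[0,0,0]],[0.5,[0,0,0],[0,0,0]]]' | grep -E "t:|pos|rot|width|_force"
python3 tgt.py; python3 - <<'E'
from h import *
f=bot.grab_frame("scene");cv2.imwrite("pics/s5.png",cv2.resize(f["pixels"][150:270,160:320],(800,600),interpolation=cv2.INTER_CUBIC))
E
```

```text
t: 19.27
tool_pos: [0.5348, -0.223, 0.0825]
ee_rot: [3.139, 0.656, 2.95]
contact_force: [0.1, -0.5, -1.6]
gripper_width: 0.729
gripper_force: 44.0
12561 [-0.0015  0.0009 -0.0244] 0.02607132128991466
[ 0.5165 -0.22    0.1118] [array([-0.309, -0.041, -3.448]), array([ 0.002, -0.002, -0.001])]
[ 0.5405 -0.2246  0.0802] [array([-0.316, -0.049,  0.553]), array([ 0.002, -0.002, -0.001])]
[-0.504  0.057 -1.02  -0.139  0.192 -0.251]
```

View pics/s5.png

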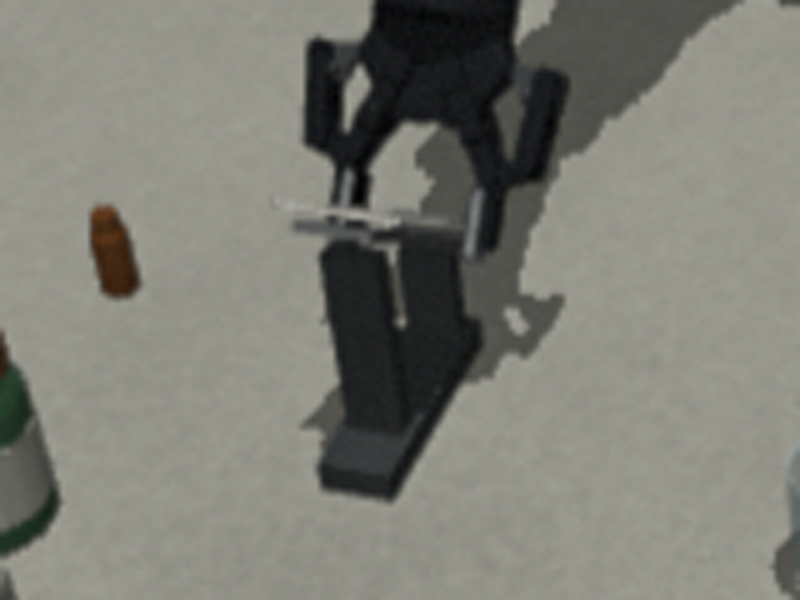

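The scene crop shows the plate parallel to and a few mm above the board, with a finger on each side. It has crept 3 mm down-slope, so I'll correct that first.

```bash

python3 -m handwheel '[[0.5,[-0.35,-0.05,0],[0,0,0]],[0.5,[0,0,0],[0,0,0]],[0.5,[0,0,0],[0,0,0]]]' | grep -E "t:|pos|rot|width|_force"
python3 tgt.py
```

```text
t: 19.75
tool_pos: [0.5376, -0.2241, 0.0849]
ee_rot: [3.139, 0.657, 2.951]
contact_force: [0.2, -0.5, -0.7]
gripper_width: 0.728
gripper_force: 44.0
13513 [ 0.0257  0.0051 -0.0243] 0.029696287245272627
[ 0.5165 -0.22    0.1118] [array([ 0.04 ,  0.009, -3.453]), array([ 0.002, -0.002, -0.001])]
[ 0.5405 -0.2246  0.0802] [array([0.033, 0.001, 0.547]), array([ 0.002, -0.002, -0.001])]
[-0.503  0.058 -1.012 -0.131  0.191 -0.25 ]
```

Now in small steps, with the force read each time.

```bash

python3 -m handwheel '[[0.5,[0,0,0.15],[0,0,0]],[0.5,[0,0,0.15],[0,0,0]],[0.5,[0,0,0],[0,0,0]]]' | grep -E "pos|contact"
```

```text
tool_pos: [0.5392, -0.2243, 0.0821]
contact_force: [0.3, 0.0, -0.6]
```

```bash

python3 -m handwheel '[[0.5,[0,0,0.08],[0,0,0]],[0.5,[0,0,0],[0,0,0]]]' | grep -E "pos|contact"
```

```text
tool_pos: [0.5398, -0.2244, 0.0816]
contact_force: [0.4, 0.1, -1.0]
```

```bash

python3 -m handwheel '[[0.5,[0,0,0.06],[0,0,0]],[0.5,[0,0,0],[0,0,0]]]' | grep -E "pos|contact"
```

```text
tool_pos: [0.5402, -0.2245, 0.0812]
contact_force: [-0.3, -0.1, 0.1]
```

```bash

python3 -m handwheel '[[0.5,[0,0,0.05],[0,0,0]],[0.5,[0,0,0],[0,0,0]]]' | grep -E "pos|contact"
```

```text
tool_pos: [0.5405, -0.2246, 0.0808]
contact_force: [-0.9, 0.7, -0.4]
```

```bash

python3 -m handwheel '[[0.5,[0,0,0.05],[0,0,0]],[0.5,[0,0,0],[0,0,0]]]' | grep -E "pos|contact"
```

```text
tool_pos: [0.5406, -0.2246, 0.0806]
contact_force: [-4.4, 1.6, 6.0]
```

```bash

python3 -m handwheel '[[0.5,[0,0,0.04],[0,0,0]],[0.5,[0,0,0],[0,0,0]]]' | grep -E "pos|contact"; python3 tgt.py
```

```text
tool_pos: [0.5407, -0.2246, 0.0806]
contact_force: [-9.9, 3.2, 11.9]
13816 [-0.0822  0.0002 -0.0245] 0.02999849327667619
[ 0.5165 -0.22    0.1118] [array([ 0.04 ,  0.011, -3.983]), array([ 0.002, -0.001, -0.001])]
[ 0.5405 -0.2246  0.0802] [array([0.035, 0.003, 0.017]), array([ 0.002, -0.001, -0.001])]
[-0.501  0.073 -1.011 -0.146  0.19  -0.248]
```

Contact at the predicted height, with the force along the rest normal. Easing off, then sliding down to feel the lip.

```bash

python3 -m handwheel '[[0.5,[0.05,0,-0.05],[0,0,0]],[0.5,[0,0,0],[0,0,0]]]' | grep -E "pos|contact";
python3 -m handwheel '[[0.5,[0.08,0,0],[0,0,0]],[0.5,[0,0,0],[0,0,0]]]' | grep -E "pos|contact"
```

```text
tool_pos: [0.5404, -0.2246, 0.0804]
contact_force: [-5.2, 1.5, 5.6]
tool_pos: [0.5404, -0.2246, 0.0804]
contact_force: [-2.7, 1.1, 5.4]
```

```bash

python3 -m handwheel '[[0.5,[0.06,0,0],[0,0,0]],[0.5,[0,0,0],[0,0,0]]]' | grep -E "pos|contact"
```

```text
tool_pos: [0.5403, -0.2246, 0.0804]
contact_force: [-2.1, 2.4, 6.0]
```

```bash

python3 -m handwheel '[[0.5,[0.06,0,0],[0,0,0]],[0.5,[0,0,0],[0,0,0]]]' | grep -E "pos|contact";python3 tgt.py
```

```text
tool_pos: [0.5399, -0.2247, 0.0801]
contact_force: [-2.9, 1.0, 5.9]
13645 [-0.0721 -0.0001 -0.0244] 0.029998230412018788
[ 0.5165 -0.22    0.1118] [array([-0.05 ,  0.028, -3.972]), array([ 0.002,  0.001, -0.   ])]
[ 0.5405 -0.2246  0.0802] [array([-0.047,  0.02 ,  0.028]), array([ 0.002,  0.001, -0.   ])]
[-0.502  0.072 -1.015 -0.151  0.191 -0.25 ]
```

```bash

python3 -m handwheel '[[0.5,[0.08,0,0],[0,0,0]],[0.5,[0,0,0],[0,0,0]]]' | grep -E "pos|contact"
```

```text
tool_pos: [0.5393, -0.2246, 0.0796]
contact_force: [-2.0, 0.6, 6.2]
```

```bash

python3 -m handwheel '[[0.5,[0.08,0,0],[0,0,0]],[0.5,[0,0,0],[0,0,0]]]' | grep -E "pos|contact"
```

```text
tool_pos: [0.5386, -0.2245, 0.0791]
contact_force: [-0.8, -0.6, 5.4]
```

```bash

python3 -m handwheel '[[0.5,[0.08,0,0],[0,0,0]],[0.5,[0,0,0],[0,0,0]]]' | grep -E "pos|contact"
```

```text
tool_pos: [0.538, -0.2244, 0.0786]
contact_force: [-1.9, 0.6, 5.3]
```

```bash

python3 -m handwheel '[[0.5,[0.08,0,0],[0,0,0]],[0.5,[0,0,0],[0,0,0]]]' | grep -E "pos|contact"
```

```text
tool_pos: [0.5374, -0.2243, 0.0781]
contact_force: [-1.9, 0.6, 6.5]
```

```bash

python3 -m handwheel '[[0.5,[0.08,0,0],[0,0,0]],[0.5,[0,0,0],[0,0,0]]]' | grep -E "pos|contact|width"
```

```text
tool_pos: [0.537, -0.2243, 0.0779]
contact_force: [-1.6, 0.6, 4.7]
gripper_width: 0.731
```

```bash
python3 - <<'E'
from tgt import *
f=bot.grab_frame("wrist");P=cloud(f);s=bot.observe()
cv2.imwrite("pics/w6.png",cv2.resize(f["pixels"][180:380,200:440],(720,600)))
L=(P-O)@np.c_[xx,yy,n]
for lo in np.arange(-.072,-.035,.002):
    k=(L[...,0]>=lo)&(L[...,0]<lo+.002)&(abs(L[...,1])<.015)&(abs(L[...,2])<.03)
    if k.sum()>5: print((lo+.001).round(3),k.sum(),np.percentile(L[...,2][k],[5,50,95]).round(4))
print(s["joints"].round(3))
E
```

```text
-0.071 551 [-0.0094 -0.0075 -0.0057]
-0.069 501 [-0.0066 -0.0051 -0.0038]
-0.067 313 [-0.0062 -0.0052  0.0078]
-0.065 1889 [-0.006   0.005   0.0115]
-0.063 480 [0.0101 0.011  0.0119]
-0.061 306 [0.01   0.0109 0.0118]
-0.057 203 [0.0023 0.0032 0.0041]
-0.055 409 [0.002  0.003  0.0039]
-0.053 397 [0.002  0.003  0.0039]
-0.051 409 [0.0021 0.003  0.004 ]
-0.049 397 [0.0021 0.0031 0.004 ]
-0.047 390 [0.0021 0.0031 0.004 ]
-0.045 375 [0.0022 0.003  0.004 ]
-0.043 384 [0.0022 0.0031 0.0039]
-0.041 366 [0.0022 0.0031 0.004 ]
-0.039 367 [0.0021 0.003  0.0039]
-0.037 357 [0.0022 0.0031 0.004 ]
-0.035 363 [0.0022 0.003  0.004 ]
[-0.505  0.073 -1.023 -0.16   0.193 -0.252]
```

View pics/w6.png

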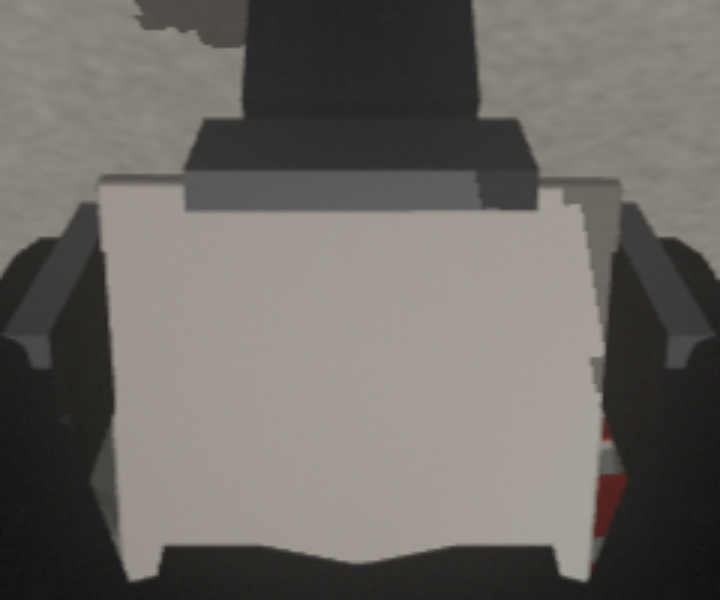

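The crop shows the plate under the lip's inner face (crop row 170-210), with its end corners at row 182, square and centred between the fingers.

```bash
python3 - <<'E'
from tgt import *
f=bot.grab_frame("wrist");P=cloud(f)
L=(P-O)@np.c_[xx,yy,n]
for a,b in ((-.029,-.024),(.024,.029)):
    k=(L[...,1]>a)&(L[...,1]<b)&(abs(L[...,2]-.003)<.0015)&(L[...,0]<-.03)&(L[...,0]>-.08); print(k.sum(),np.sort(L[...,0][k])[[0,5,20]].round(4))
k=(abs(L[...,2]-.003)<.001)&(L[...,0]<-.035)&(L[...,0]>-.045)&(abs(L[...,1])<.045);print("y",np.percentile(L[...,1][k],[1,50,99]).round(4))
k=(abs(L[...,2]-.011)<.001)&(abs(L[...,0]+.062)<.006)&(abs(L[...,1])<.04);print("lip x,y",np.percentile(L[...,0][k],[1,99]).round(4),np.percentile(L[...,1][k],[1,99]).round(4))
E
```

```text
1001 [-0.0612 -0.061  -0.0606]
985 [-0.0607 -0.0605 -0.0602]
y [-0.0307  0.      0.0311]
lip x,y [-0.0659 -0.0607] [-0.0191  0.02  ]
```

The plate end is at the lip (both at about -0.0605) and centred to within 1 mm. Releasing.

```bash

python3 -m handwheel '[[0.76,[0,0,0],[0,0,0]],[0.85,[0,0,0],[0,0,0]],[1,[0,0,0],[0,0,0]],[1,[0,0,0],[0,0,0]],[1,[0,0,0],[0,0,0]]]'
python3 -m handwheel '[[1,[0,0,-1],[0,0,0]],[1,[0,0,-2],[0,0,0]],[1,[0,0,-4],[0,0,0]],[1,[0,0,-5],[0,0,0]],[1,[0,0,0],[0,0,0]],[1,[0,0,0],[0,0,0]]]'
python3 - <<'E'
from tgt import *
f=bot.grab_frame("wrist");cv2.imwrite("pics/w7.png",f["pixels"]);P=cloud(f)
L=(P-O)@np.c_[xx,yy,n]
k=(abs(L[...,2]-.003)<.003)&(abs(L[...,0])<.08)&(abs(L[...,1])<.045)
X=L[k];print(cv2.minAreaRect((X[:,:2]*1000).astype(np.float32)),np.linalg.lstsq(np.c_[X[:,:2],np.ones(len(X))],X[:,2],rcond=None)[0].round(4))
E
```

```text
t: 24.5
tool_pos: [0.5356, -0.2236, 0.0765]
ee_rot: [3.139, 0.657, 2.95]
contact_force: [-0.1, 0.3, -0.3]
gripper_width: 1.001
gripper_force: 0.0
t: 25.25
tool_pos: [0.4651, -0.2111, 0.173]
ee_rot: [3.139, 0.656, 2.951]
contact_force: [0.2, -0.2, 0.2]
gripper_width: 1.002
gripper_force: 0.0
((-2.1417770385742188, 0.14928817749023438), (64.13436126708984, 127.67472076416016), 89.66969299316406) [0.0011 0.0002 0.0031]
```

View pics/w7.png

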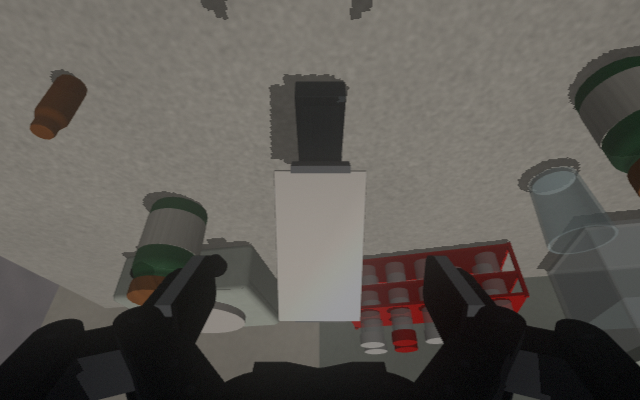

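The plate lies flat, square and centred on the rest, with its foot against the lip at (320,170) and its far end at row 320. The gripper is clear, so I'm handing in.

```bash
python3 -c "
from rig import bot
print(bot.finish_job())"
```

```text
the job is handed in; nothing more can be done
None
```

I handed the job in with the plate released on the sloping rest, coated face up, flat, centred to within about 1 mm and its lower edge on the lip; the hand-in returned no verdict, so I can't say how it was judged.

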